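# Star-order first pass on a mould clamp

### The job

Begin the first tightening pass on the plaster mould's round clamp, in star order: turn the yellow knob clockwise until its pointer faces the red mark on the rim beside it, then do the same with the black knob straight across from it. Leave the two knobs in between as they are.

Things in the scene. Friction and masses are not known exactly. Their poses are not given: they have to be found in the camera images.
- clamp: Fixed round ply clamp, 270 mm across, on a plaster mould; plate top at 90 mm height. Origin: underside centre; x to the yellow knob, z up; any yaw. Knob axes at x, y (mm) (90, 0), (-90, 0), (0, 90), (0, -90). Knob: bar 48 long, 14 thick, height 100 to 133, on a 28 mm boss; a stripe on top marks the pointer end. Red dash on the rim straight outward of each knob: its mark.
- knob_yellow (a joint): The yellow knob (black pointer stripe), the first to turn. Joint (rad) grows clockwise seen from above: starts 0 to 0.5, faces its red mark at 1.35, goes on to 2.6. Vertical axis, no rise, light drag 0.07 N m, stays where left. Pointer's world heading = clamp yaw + 1.35 - joint.
- knob_across (a joint): The black knob (white pointer stripe) straight across the clamp from the yellow one, the second to turn. Joint (rad) grows clockwise seen from above: starts 0 to 0.5, faces its red mark at 1.35, goes on to 2.6. Vertical axis, no rise, light drag 0.07 N m, stays where left. Pointer's world heading = clamp yaw + pi + 1.35 - joint.
- side_a_tip (a point): In-between knob A: Pointer end of the black knob a quarter turn anticlockwise around the clamp from the yellow one; knob axis at (0, 90) mm in the clamp's x, y. The point lies 22 mm from that axis, on the bar's top, 133 mm above the table. Same shape as the other knobs, starts 0.85 to 1.35 rad short of its mark; not part of this pass.
- side_b_tip (a point): In-between knob B: Pointer end of the black knob a quarter turn clockwise around the clamp from the yellow one; knob axis at (0, -90) mm in the clamp's x, y. The point lies 22 mm from that axis, on the bar's top, 133 mm above the table. Same shape as the other knobs, starts 0.85 to 1.35 rad short of its mark; not part of this pass.

How it is judged (in metres and radians):
On the way, in this order (a step that is already met when the one before it is completed fails the run):
1. yellow knob turned to its mark while the one across is still loose (value of joint knob_yellow between 1.13 and 1.57 rad and value of joint knob_across below 0.75 rad), for 0.2 s.
2. then the knob across turned to its mark (value of joint knob_across between 1.13 and 1.57 rad), for 0.2 s.
At the end, for the whole second after the job is handed in: Yellow knob and the knob across both stand still with their pointers within 0.22 rad (about 12 degrees) of their red marks (joint 1.13 to 1.57); the pointer ends of the two in-between knobs are within 8 mm of where they started (all of step 2 and value of joint knob_yellow between 1.13 and 1.57 rad and velocity of joint knob_yellow between -0.05 and 0.05 rad/s and velocity of joint knob_across between -0.05 and 0.05 rad/s and distance of each of side_a_tip, side_b_tip from where it was at the start of the episode below 0.008 m); the robot touches nothing.
It fails at once if an in-between knob is turned (its pointer end moves over 8 mm) (distance of any of side_a_tip, side_b_tip from where it was at the start of the episode above 0.008 m).
It also fails if it takes over 38 s, if anything falls off the work surface, if the arm or the gripper's body presses on something with over 40 N, if the wrist force passes 120 N, or if a joint passes its speed limit or range.

### The arm

A 6-joint arm with a two-finger parallel gripper is mounted at the origin on the work surface. World frame = base frame: x ahead of the robot, y to its left, z up, the work surface at z = 0. Lengths are in m, angles in degrees, forces in N, time in s.
With the tool pointing down it reaches from about 0.3 to 0.75 m from the base axis. Payload 8.5 kg.
Tool frame: the origin (TCP) lies midway between the tips of the shut fingers; the grasp point (between the pads) lies 19 mm behind it; z points along the fingers, y is the line along which they close (so a half turn about z gives the same grasp; the last joint's range is limited). The gripper opens to 85 mm and grips with 20 to 120 N. Pads are 22 mm wide; open, the fingers measure 114 mm over their backs; the gripper's body (76 mm by 85 mm) begins 54 mm behind the grasp point. The pads swing forward as they close: fully open they stand 13 mm farther back than shut.
Start: joints at [56.362, 21.807, 74.336, -0, 83.858, -12.336], TCP at [0.2, 0.512, 0.231] pointing down, gripper open.
Joint ranges: [-178.18, 178.18], [-50.72, 133.34], [12.68, 142.11], [-81.47, 261.47], [9.98, 163.14], [-165.26, 165.26]. Speed limits (degrees/s): [136.94, 136.94, 180, 180, 180, 180].

### API

Orientations are given as a 3x3 rotation matrix whose columns are the frame's x, y, z axes.
In Python, from rig import monitor, optics, close_job, models gives the robot as it stands.
- The arm moves only by the tool step_arm, never from a script. Its arguments are lists of equal length, an entry for each row: "fingers": the closure, from -1 (fully open) to 1 (shut); "travel": the shift along the tool's x, y, z scaled (see below), a list of three; "twist": the turn about the tool's z scaled (see below). In form: {"fingers": [fingers, ...], "travel": [[tx, ty, tz], ...], "twist": [twist, ...]}. A call has 1 to 10 rows; each row shifts and turns the commanded pose from where the row before left it, along the tool's axes as they then stand; what a row does not reach is not made up. The controller multiplies each number of a shift by 100 mm and each number of a turn by pi rad. A row lasts 1/8 s, in which the tool goes at most 62.5 mm and 10.7 degrees, less where a joint would pass 70% of its speed; a pose out of reach is approached as far as the arm can. A call with a number of a shift or a turn outside -1 to 1 is refused whole. A call with a gripper value outside its range is refused whole. The fingers move at their own pace and stop on an object; "force" is the grip in N (left out, the last holds). Time passes only in rows, so rows that do not move let the fingers close. It gives the time, the measured TCP pose, the force, the opening and the grip force at its end, in the units of the state.
- monitor.observe(): the state, without advancing time (a new reading comes with each control period).
- optics.get_image(name): name is "side" or "top"; returns (picture, depth): 400x640x3 uint8, blue, green, red; 400x640 float32, m along the optical axis (not along the pixel's ray), 0 where there is no reading.
- optics.get_calibration(name): a dict with "vertical_fov" (degrees; the focal length in pixels is half the picture's height over the tangent of half this angle, whatever the lens; pixels are square), "cx", "cy" (the principal point, pixels), "world_from_camera" (4x4, takes a point from camera to world coordinates). Camera axes: x right, y up, looking along -z (the intrinsics and any distortion apply to the point x, -y, -z); pixel columns grow to the right and rows downward; lengths in m; the calibration is good to about 2 mm. A picture is of the moment at which its call begins. get_calibration takes no time and is no camera call.
- close_job(): hands the job in; it is judged then, once.
Trained networks look in the newest picture that a camera, given by its name, has taken for a name from the list of things; names that differ only in an ending like _2 or _b are one class to them, and where a whole thing is asked for, a point or a joint stands for the part that bears it (a point fixed in the world has none). Each returns a list of dicts, best first, with "confidence" (0 to 1); they miss things now and then, are a little off and sometimes report something else, mostly with a low value. They report only what shows in the picture. A call takes as long as a camera call.
- models.trace(camera, query): "mask" (400x640 bool, what is visible of it) and "point" ([column, row] in pixels, amid what is visible of it).
- models.landmark_of(camera, query): "point" ([column, row] in pixels: a listed point, or the origin of a listed thing).
The state is a dict: "time_s": time; "q": joint angles; "qvel": joint speeds; "joint_efforts": joint torques, N m; "position": TCP position; "tool_rot": TCP orientation; "ft_force": force on the tool from outside, world axes, zero at the start; "wrist_torque": the same for the moment, N m; "grip_width": finger opening in m; "gripper_force": force on a finger pad.
Only numpy, scipy, OpenCV 4.12 (cv2) and the standard library are available. Lean on these libraries where they do the work, as an engineer would, in place of code of your own. Each camera call takes 0.05 s, during which the arm holds its last target. There are 200 camera calls.

## Working session

There is one attempt and no reset: what is moved stays moved. The work goes in short steps, Python scripts to look and compute and a tool call to move; the robot and the scene stay as the last step left them, time stands still between calls to the robot, and variables do not carry over. Pictures are saved under pics/ and viewed, at most 10 in all, crops included, and the job is handed in when it is done.

Besides the shell and the picture viewer there is one more tool, called after "Request:" as name(argument=value, ...) on one line, values as JSON. step_arm: Moves the arm, as the interface text tells. Its arguments: {"type":"object","properties":{"fingers":{"type":"array","items":{"type":"number"}},"travel":{"type":"array","items":{"type":"array","items":{"type":"number"}}},"twist":{"type":"array","items":{"type":"number"}},"force":{"type":"number"}},"required":["fingers","travel","twist"]}

```bash
mkdir -p pics
python3 - <<'E'
from rig import monitor, optics
import cv2,numpy as np
s=monitor.observe();print(s['time_s'],s['position'],np.round(s['tool_rot'],3),s['grip_width'])
for n in ['top','side']:
    im,d=optics.get_image(n);cv2.imwrite(f'pics/{n}0.png',im);c=optics.get_calibration(n);print(n,c)
E
```

```text
0.0 [0.19965747 0.51216444 0.23068406] [[-0.932  0.363 -0.001]
 [ 0.363  0.932 -0.001]
 [ 0.    -0.001 -1.   ]] 0.0857008037968114
top {'vertical_fov': 52.21938300354497, 'cx': 323.8507601169616, 'cy': 203.2353740596355, 'world_from_camera': array([[-0.0023953 ,  0.99436163, -0.10601511,  0.50399676],
       [-0.99916909, -0.00669323, -0.04020358,  0.02974161],
       [-0.04068648,  0.10583072,  0.99355144,  0.74998208],
       [ 0.        ,  0.        ,  0.        ,  1.        ]])}
side {'vertical_fov': 57.385304482798595, 'cx': 316.6589022430161, 'cy': 196.8349958093163, 'world_from_camera': array([[-0.99245376,  0.05445398, -0.10986491,  0.49665085],
       [-0.12237152, -0.49679739,  0.85919588,  0.61074841],
       [-0.00779396,  0.86615652,  0.49971206,  0.43304684],
       [ 0.        ,  0.        ,  0.        ,  1.        ]])}
```

View pics/top0.png

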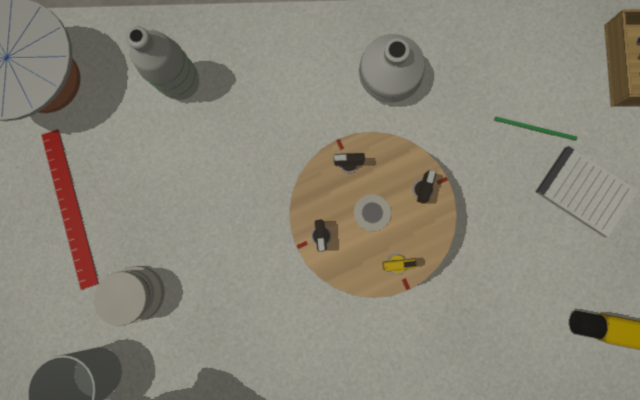

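View pics/side0.png

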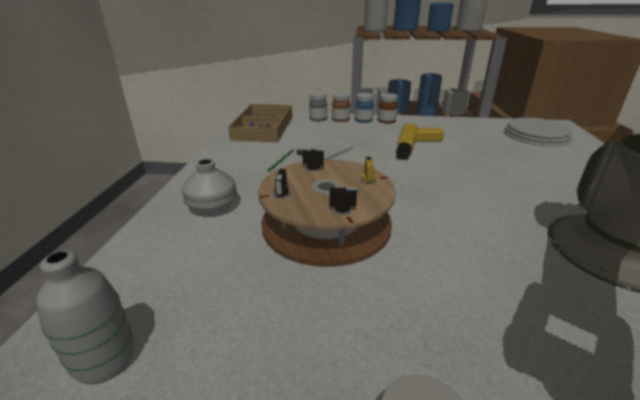

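The top view shows the clamp at about (372,213). The yellow knob is at (400,264) with its mark at (406,284). The across knob is at (349,160) with its mark at (340,144). The in-between knobs are at (425,187) and (321,236). Next I fit the geometry.

```bash
cat > h.py <<'E'
from rig import monitor, optics
import cv2,numpy as np
def cloud(n):
    im,d=optics.get_image(n);c=optics.get_calibration(n);f=200/np.tan(np.radians(c['vertical_fov'])/2)
    v,u=np.mgrid[:400,:640];T=c['world_from_camera']
    P=np.stack([(u-c['cx'])/f*d,-(v-c['cy'])/f*d,-d],-1)@T[:3,:3].T+T[:3,3]
    return im,d,P
def onplane(n,uv,z):
    c=optics.get_calibration(n);f=200/np.tan(np.radians(c['vertical_fov'])/2);T=c['world_from_camera']
    uv=np.atleast_2d(uv).astype(float)
    r=np.c_[(uv[:,0]-c['cx'])/f,-(uv[:,1]-c['cy'])/f,-np.ones(len(uv))]@T[:3,:3].T
    return T[:3,3]+r*((z-T[2,3])/r[:,2])[:,None]
def knobs(verbose=True):
    im,d,P=cloud('top'); hsv=cv2.cvtColor(im,cv2.COLOR_BGR2HSV).astype(int)
    roi=np.zeros(d.shape,bool);roi[125:305,280:465]=1
    z=P[...,2]
    return im,d,P,hsv,roi
E
python3 - <<'E'
from h import *
im,d,P,hsv,roi=knobs()
red=roi&((hsv[...,0]<6)|(hsv[...,0]>172))&(hsv[...,1]>130)
n,l,st,ce=cv2.connectedComponentsWithStats(red.astype(np.uint8))
for i in range(1,n):
    if st[i,4]>8: print('red',ce[i],st[i,4],onplane('top',ce[i],.09)[0], P[l==i].mean(0))
plate=roi&(abs(P[...,2]-.09)<.012)
n,l,st,ce=cv2.connectedComponentsWithStats(plate.astype(np.uint8));k=1+st[1:,4].argmax()
cn=max(cv2.findContours((l==k).astype(np.uint8),0,1)[0],key=cv2.contourArea)[:,0]
w=onplane('top',cn,.09)
(c,r)=cv2.minEnclosingCircle((w[:,:2]*1000).astype(np.float32));print('disc',c,r,'platez',np.median(P[...,2][l==k]))
top=roi&(P[...,2]>.118)
n,l,st,ce=cv2.connectedComponentsWithStats(top.astype(np.uint8))
for i in range(1,n):
    if st[i,4]>30:
        m=l==i;ys,xs=np.nonzero(m);w=onplane('top',np.c_[xs,ys],.133)[:,:2]
        C=np.cov((w-w.mean(0)).T);e,V=np.linalg.eigh(C);a=V[:,1]
        g=hsv[...,2][m];p=(w-w.mean(0))@a
        print('knob',ce[i],st[i,4],w.mean(0),np.ptp(p),'ang',np.degrees(np.arctan2(a[1],a[0])),'V corr',np.corrcoef(p,g)[0,1],'z',np.percentile(P[...,2][m],[50,90]))
big=cv2.resize(im[125:305,280:465],None,fx=4.2,fy=3.3*1,interpolation=cv2.INTER_CUBIC) if 0 else cv2.resize(im[125:305,280:465],None,fx=3.3,fy=3.3,interpolation=cv2.INTER_CUBIC)
cv2.imwrite('pics/crop1.png',big)
E
```

```text
red [339.56 143.68] 25 [0.67311769 0.03025555 0.09      ] [0.66592882 0.03019783 0.11814895]
red [442.45 179.8 ] 20 [ 0.61126901 -0.1357459   0.09      ] [ 0.6110551  -0.13541444  0.09132265]
red [301.82608696 244.26086957] 23 [0.50806555 0.09218571 0.09      ] [0.50805286 0.09198132 0.09215821]
red [405.7037037  283.66666667] 27 [ 0.44561725 -0.07281023  0.09      ] [ 0.44577149 -0.07253983  0.09173386]
disc (558.5385131835938, -20.573400497436523) 134.57943725585938 platez 0.0909159427975268
knob [348.57272727 158.34545455] 330 [0.63891586 0.0165505 ] 0.047972206463393494 ang 92.06932796363611 V corr 0.6100802651445706 z [0.13340822 0.13521609]
knob [426.58284024 186.36982249] 338 [ 0.59447055 -0.10090101] 0.05040100202264551 ang 162.44645426652363 V corr -0.6730138218039969 z [0.13337674 0.13522676]
knob [319.74172185 235.32119205] 302 [0.52119165 0.0610367 ] 0.047971176050843084 ang -174.8644792123001 V corr 0.6619569422924466 z [0.1334729  0.13516219]
knob [399.03416149 264.79813665] 322 [ 0.47704094 -0.05692366] 0.0496074601084768 ang 95.6852876011321 V corr 0.623627052376587 z [0.13352884 0.13503299]
```

View pics/crop1.png

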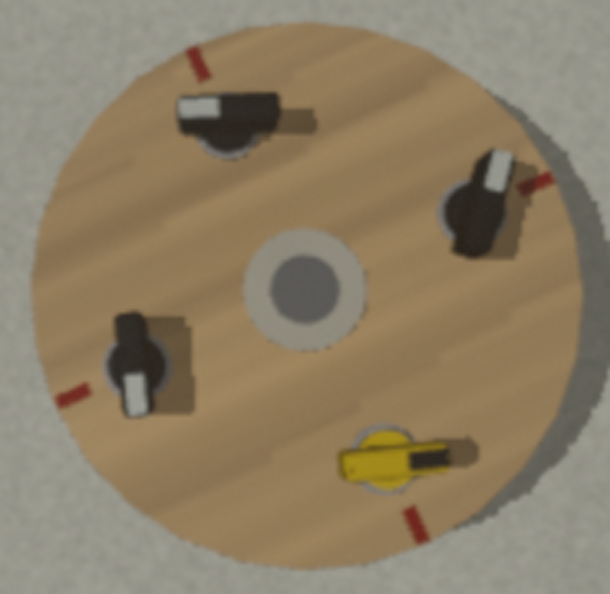

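```bash
cat >> h.py <<'E'
def delta(tx,ty,tz,hy=None):
    s=monitor.observe();R=s['tool_rot'];dw=np.array([tx,ty,tz])-s['position']
    y=np.degrees(np.arctan2(R[1,1],R[0,1]))
    print('t',s['time_s'],'tool delta mm',np.round(R.T@dw*1000,1),'yhead',round(y,2),'cw twist deg',None if hy is None else round(y-hy,2),'q',np.round(s['q'],1),'tilt',np.round(R[:,2],3))
E
python3 - <<'E'
from h import *
delta(.477,-.058,.2307,5.7)
im,d,P=cloud('top')
for n,(a,b,c,e) in dict(can=(260,335,90,165),cup=(345,400,20,125),vase=(30,105,355,430),left=(0,120,0,80)).items():
    q=P[a:b,c:e].reshape(-1,3);q=q[d[a:b,c:e].ravel()>0];k=q[q[:,2]>.05];print(n,np.percentile(k[:,2],98),k.min(0),k.max(0))
E
```

```text
t 0.15 tool delta mm [-465.5 -430.5    0.5] yhead 68.7 cw twist deg 63.0 q [ 56.4  21.8  74.4  -0.   83.9 -12.3] tilt [-0.001 -0.001 -1.   ]
can 0.07414785800265587 [0.37576055 0.35440005 0.05466668] [0.46392679 0.44381781 0.07590141]
cup 0.10177009027379251 [0.25003773 0.41481404 0.05000074] [0.33419249 0.52392917 0.10403116]
vase 0.11449907592766445 [ 0.76536318 -0.11988175  0.05009109] [ 0.87718017 -0.00670452  0.1162349 ]
left 0.10328421331707198 [0.71996118 0.49136292 0.09009226] [0.9359698  0.62412631 0.10542275]
```

Request:
step_arm(fingers=[-1,-1,-1,-1,-1,-1,-1,-1,-1,-1], travel=[[-0.36,-0.33,0],[-0.36,-0.33,0],[-0.36,-0.33,0],[-0.36,-0.33,0],[-0.36,-0.33,0],[-0.36,-0.33,0],[-0.36,-0.33,0],[-0.36,-0.33,0],[-0.36,-0.33,0],[-0.36,-0.33,0]], twist=[0,0,0,0,0,0,0,0,0,0])

```text
time_s: 1.45
position: [0.4158, 0.0726, 0.2314]
tool_rot: [[-0.932, 0.364, 0.0], [0.364, 0.932, 0.0], [-0.0, 0.0, -1.0]]
ft_force: [0.6, -0.4, 0.5]
grip_width: 0.0855
gripper_force: 0.0
```

Request:
step_arm(fingers=[-1,-1,-1,-1,-1,-1,-1,-1,-1,-1], travel=[[-0.36,-0.33,0],[-0.36,-0.33,0],[-0.34,-0.34,0],[0,0,0],[0,0,0],[0,0,0],[0,0,0],[0,0,0],[0,0,0],[0,0,0]], twist=[0,0,0,0.05,0.05,0.05,0.05,0.05,0.05,0.05])

```text
time_s: 2.7
position: [0.4777, -0.0575, 0.2312]
tool_rot: [[-0.094, 0.996, -0.0], [0.996, 0.094, 0.0], [0.0, -0.0, -1.0]]
ft_force: [0.3, -0.8, -0.2]
grip_width: 0.0852
gripper_force: 0.0
```

```bash
python3 -c "
from h import *
delta(.477,-.058,.105,5.7)"
```

```text
t 2.7 tool delta mm [ -0.5  -0.7 126.2] yhead 5.4 cw twist deg -0.3 q [-21.   14.9  84.8  -0.   80.4 -26.4] tilt [-0.  0. -1.]
```

Request:
step_arm(fingers=[-1,-1,-1,-1,-1,-1], travel=[[0,-0.01,0.3],[0,0,0.3],[0,0,0.3],[0,0,0.2],[0,0,0.16],[0,0,0]], twist=[0,0,0,0,0,0])

```text
time_s: 3.45
position: [0.4762, -0.0574, 0.1045]
tool_rot: [[-0.099, 0.995, -0.002], [0.995, 0.099, 0.001], [0.001, -0.002, -1.0]]
ft_force: [-0.4, -0.5, 0.4]
grip_width: 0.0854
gripper_force: 0.0
```

Request:
step_arm(fingers=[1,1,1,1,1,1,1,1], travel=[[0,0,0],[0,0,0],[0,0,0],[0,0,0],[0,0,0],[0,0,0],[0,0,0],[0,0,0]], twist=[0,0,0,0,0,0,0,0], force=25)

```text
time_s: 4.45
position: [0.4771, -0.0576, 0.1056]
tool_rot: [[-0.099, 0.995, 0.001], [0.995, 0.099, -0.0], [-0.0, 0.001, -1.0]]
ft_force: [0.2, 1.7, 5.1]
grip_width: 0.0135
gripper_force: 28.1
```

Request:
step_arm(fingers=[1,1,1,1], travel=[[0,0,0],[0,0,0],[0,0,0],[0,0,0]], twist=[0.05,0.05,0.05,0.05])

```text
time_s: 4.95
position: [0.4786, -0.058, 0.1057]
tool_rot: [[0.509, 0.861, 0.005], [0.861, -0.509, -0.001], [0.002, 0.004, -1.0]]
ft_force: [8.8, 0.5, 0.1]
grip_width: 0.0129
gripper_force: 27.3
```

Request:
step_arm(fingers=[1,1,1,1,1,1,1], travel=[[0,0,0],[0,0,0],[0,0,0],[0,0,0],[0,0,0],[0,0,0],[0,0,0]], twist=[0.05,0.05,0.05,0.048,0,0,0])

```text
time_s: 5.82
position: [0.4796, -0.059, 0.1057]
tool_rot: [[0.913, 0.407, 0.007], [0.407, -0.913, -0.003], [0.005, 0.005, -1.0]]
ft_force: [11.4, -3.8, -3.2]
grip_width: 0.0136
gripper_force: 26.7
```

Request:
step_arm(fingers=[-1,-1,-1,-1,-1,-1], travel=[[0,0,0],[0,0,0],[0,0,0],[0,0,0],[0,0,0],[0,0,0]], twist=[0,0,0,0,0,0])

```text
time_s: 6.58
position: [0.4767, -0.0576, 0.1053]
tool_rot: [[0.913, 0.408, -0.0], [0.408, -0.913, 0.0], [-0.0, -0.0, -1.0]]
ft_force: [0.3, -0.7, -0.6]
grip_width: 0.0855
gripper_force: 0.0
```

Request:
step_arm(fingers=[-1,-1,-1,-1,-1], travel=[[0,0,-0.2],[0,0,-0.35],[0,0,-0.35],[0,0,-0.35],[0,0,0]], twist=[0,0,0,0,0])

```text
time_s: 7.2
position: [0.4776, -0.0579, 0.2325]
tool_rot: [[0.913, 0.408, 0.005], [0.408, -0.913, -0.002], [0.004, 0.004, -1.0]]
ft_force: [-0.4, -0.3, -0.6]
grip_width: 0.0853
gripper_force: 0.0
```

```bash
python3 -c "
from h import *
delta(.6405,.016,.231,2.07)"
```

```text
t 7.2 tool delta mm [178.9  -1.    2.2] yhead -65.94 cw twist deg -68.01 q [-21.   14.7  84.8  -0.   80.2  44.9] tilt [ 0.005 -0.002 -1.   ]
```

Request:
step_arm(fingers=[-1,-1,-1,-1,-1,-1,-1,-1,-1,-1], travel=[[0.4,0,0],[0.45,0,0],[0.5,0,0],[0.45,-0.02,0],[0,0,0],[0,0,0],[0,0,0],[0,0,0],[0,0,0],[0,0,0]], twist=[0,0,0,0,-0.05,-0.05,-0.05,-0.05,-0.05,-0.05])

```text
time_s: 8.45
position: [0.64, 0.0176, 0.2289]
tool_rot: [[0.202, 0.979, -0.002], [0.979, -0.202, 0.0], [-0.0, -0.002, -1.0]]
ft_force: [0.7, -0.2, 0.0]
grip_width: 0.0858
gripper_force: 0.0
```

Request:
step_arm(fingers=[-1,-1,-1], travel=[[0,0,0],[0,0,0],[0,0,0]], twist=[-0.05,-0.028,0])

```text
time_s: 8.82
position: [0.64, 0.0176, 0.2291]
tool_rot: [[-0.036, 0.999, -0.002], [0.999, 0.036, 0.0], [0.0, -0.002, -1.0]]
ft_force: [0.1, -0.0, -1.3]
grip_width: 0.0855
gripper_force: 0.0
```

Run:
```python
from h import *
delta(.642,.0155,.105,2.07)
im,d,P=cloud('top')
m=np.zeros(d.shape,bool);m[235:300,370:440]=1;m&=(P[...,2]>.118)&(P[...,2]<.14)
ys,xs=np.nonzero(m);w=onplane('top',np.c_[xs,ys],.133)[:,:2];e,V=np.linalg.eigh(np.cov(w.T));a=V[:,1]
print(m.sum(),w.mean(0),np.ptp((w-w.mean(0))@a),np.degrees(np.arctan2(a[1],a[0])))
c=im[125:305,280:465];cv2.imwrite('pics/crop2.png',cv2.resize(c,None,fx=3,fy=3,interpolation=cv2.INTER_CUBIC))
```

```text
t 8.825 tool delta mm [ -2.2   2.1 124.1] yhead 2.05 cw twist deg -0.02 q [ -9.   31.3  58.6  -0.   90.2 -11. ] tilt [-0.002  0.    -1.   ]
85 [ 0.46445494 -0.06560037] 0.027750026989462426 -173.1593068789096
```

View pics/crop2.png

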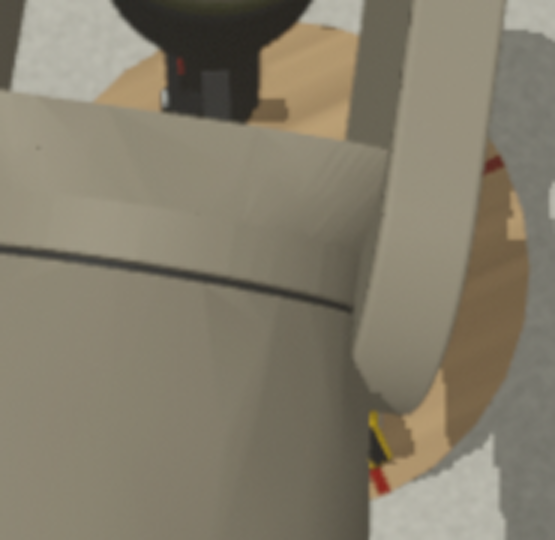

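The arm hides most of the clamp. The visible yellow tip and its stripe, at crop (380,450), point straight at the red mark at (380,482). I'll go on to the black knob.

Request:
step_arm(fingers=[-1,-1,-1,-1,-1,-1], travel=[[-0.02,0.02,0.3],[0,0,0.3],[0,0,0.3],[0,0,0.2],[0,0,0.14],[0,0,0]], twist=[0,0,0,0,0,0])

```text
time_s: 9.62
position: [0.642, 0.0157, 0.1054]
tool_rot: [[-0.036, 0.999, -0.002], [0.999, 0.036, 0.0], [0.0, -0.002, -1.0]]
ft_force: [-0.7, -0.8, 0.7]
grip_width: 0.0851
gripper_force: 0.0
```

Request:
step_arm(fingers=[1,1,1,1,1,1,1,1], travel=[[0,0,0],[0,0,0],[0,0,0],[0,0,0],[0,0,0],[0,0,0],[0,0,0],[0,0,0]], twist=[0,0,0,0,0,0,0,0], force=25)

```text
time_s: 10.62
position: [0.6415, 0.0157, 0.1067]
tool_rot: [[-0.037, 0.999, -0.002], [0.999, 0.037, -0.0], [-0.0, -0.002, -1.0]]
ft_force: [-5.3, -1.3, 4.1]
grip_width: 0.0137
gripper_force: 26.0
```

Request:
step_arm(fingers=[1,1,1,1], travel=[[0,0,0],[0,0,0],[0,0,0],[0,0,0]], twist=[0.05,0.05,0.05,0.05])

```text
time_s: 11.12
position: [0.6424, 0.0153, 0.1068]
tool_rot: [[0.562, 0.827, 0.0], [0.827, -0.562, -0.001], [-0.0, 0.001, -1.0]]
ft_force: [-0.8, -1.0, 2.4]
grip_width: 0.0133
gripper_force: 25.5
```

Request:
step_arm(fingers=[1,1,1,1,1,1,1], travel=[[0,0,0],[0,0,0],[0,0,0],[0,0,0],[0,0,0],[0,0,0],[0,0,0]], twist=[0.05,0.05,0.04,0.036,0,0,0])

```text
time_s: 12.0
position: [0.6429, 0.0147, 0.1068]
tool_rot: [[0.91, 0.415, 0.002], [0.415, -0.91, -0.002], [0.001, 0.002, -1.0]]
ft_force: [1.3, -5.9, 1.3]
grip_width: 0.0137
gripper_force: 25.6
```

Request:
step_arm(fingers=[-1,-1,-1,-1,-1,-1], travel=[[0,0,0],[0,0,0],[0,0,0],[0,0,0],[0,0,0],[0,0,0]], twist=[0,0,0,0,0,0])

```text
time_s: 12.75
position: [0.6424, 0.0157, 0.1063]
tool_rot: [[0.911, 0.413, 0.0], [0.413, -0.911, 0.0], [0.0, -0.0, -1.0]]
ft_force: [-0.3, -0.1, -0.1]
grip_width: 0.0854
gripper_force: 0.0
```

Request:
step_arm(fingers=[-1,-1,-1,-1,-1], travel=[[0,0,-0.2],[0,0,-0.35],[0,0,-0.35],[0,0,-0.35],[0,0,0]], twist=[0,0,0,0,0])

```text
time_s: 13.38
position: [0.6432, 0.0156, 0.2343]
tool_rot: [[0.91, 0.414, 0.006], [0.414, -0.91, -0.001], [0.005, 0.003, -1.0]]
ft_force: [0.3, 0.2, 0.2]
grip_width: 0.0855
gripper_force: 0.0
```

```bash
python3 -c "
from h import *
delta(.35,.38,.231)"
```

```text
t 13.375 tool delta mm [-116.3 -453.     1.3] yhead -65.57 cw twist deg None q [-9.1 31.3 57.8  0.  90.6 56.4] tilt [ 0.006 -0.001 -1.   ]
```

Move aside to get a clear view for a check.

Request:
step_arm(fingers=[-1,-1,-1,-1,-1,-1,-1,-1,-1,-1], travel=[[-0.11,-0.45,0],[-0.11,-0.45,0],[-0.11,-0.45,0],[-0.11,-0.45,0],[-0.11,-0.45,0],[-0.11,-0.45,0],[-0.11,-0.45,0],[-0.11,-0.45,0],[-0.11,-0.45,0],[-0.11,-0.45,0]], twist=[0,0,0,0,0,0,0,0,0,0])

```text
time_s: 14.62
position: [0.3548, 0.3808, 0.2304]
tool_rot: [[0.911, 0.413, -0.001], [0.413, -0.911, -0.001], [-0.001, 0.0, -1.0]]
ft_force: [0.2, -0.6, 0.4]
grip_width: 0.0855
gripper_force: 0.0
```

Run:
```python
from h import *
delta(.35,.38,.231)
im,d,P,hsv,roi=knobs()
top=roi&(P[...,2]>.118)&(P[...,2]<.14)
n,l,st,ce=cv2.connectedComponentsWithStats(top.astype(np.uint8))
for i in range(1,n):
    if st[i,4]>30:
        m=l==i;ys,xs=np.nonzero(m);w=onplane('top',np.c_[xs,ys],.133)[:,:2]
        e,V=np.linalg.eigh(np.cov(w.T));a=V[:,1];p=(w-w.mean(0))@a
        print('knob',ce[i],st[i,4],w.mean(0),np.ptp(p),'ang',np.degrees(np.arctan2(a[1],a[0])))
cv2.imwrite('pics/crop3.png',cv2.resize(im[125:305,280:465],None,fx=3,fy=3,interpolation=cv2.INTER_CUBIC))
```

```text
t 14.625 tool delta mm [-4.7 -1.3 -0.6] yhead -65.59 cw twist deg None q [34.  18.9 79.   0.  82.2 99.6] tilt [-0.001 -0.001 -1.   ]
knob [348.48208469 158.2019544 ] 307 [0.63917133 0.01669041] 0.049728260809995435 ang -156.35228284438944
knob [426.58208955 186.27761194] 335 [ 0.59461156 -0.10090392] 0.050251417782545715 ang 162.55064110470911
knob [319.74247492 235.35451505] 299 [0.52114107 0.06103578] 0.04765555490024086 ang -174.50857486337242
knob [398.94528875 265.13981763] 329 [ 0.47656821 -0.0567769 ] 0.04845146674655267 ang -155.5553332571145
```

View pics/crop3.png

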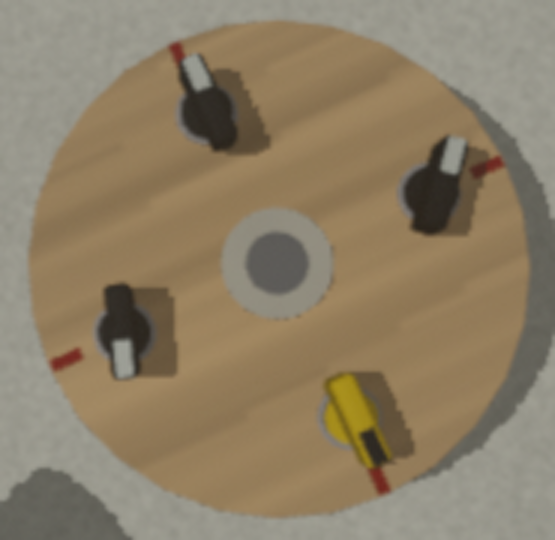

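The yellow stripe (375,447) and the white stripe of the knob across (197,73) both face their red marks, to within about 1° by measurement. The in-between knobs have not moved.

```bash
python3 -c "
from rig import close_job
print(close_job())"
```

```text
the job is handed in; nothing more can be done
None
```

I turned the yellow knob and then the black knob across from it clockwise, each to within about 1° of its red mark by camera; the two in-between knobs did not move, and the job is handed in (no verdict was returned).

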